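Log a dish and its reagent by pointing

ROBOT

A 6-joint arm with a two-finger parallel gripper is mounted at the origin on the work surface. World frame = base frame: x ahead of the robot, y to its left, z up, the work surface at z = 0. Lengths are in mm, angles in rad, forces in N, time in s.
With the tool pointing down it reaches from about 275 to 1000 mm from the base axis. Payload 8.4 kg.
Tool frame: the origin (TCP) lies between the finger pads, 19 mm behind the fingertips; this is the grasp point; z points along the fingers, y is the line along which they close (so a half turn about z gives the same grasp; the last joint's range is limited). The gripper opens to 85 mm and grips with 20 to 120 N. Pads are 22 mm wide; open, the fingers measure 114 mm over their backs; the gripper's body (76 mm by 85 mm) begins 54 mm behind the grasp point. The pads swing forward as they close: fully open they stand 13 mm farther back than shut.
Start: joints at [1.156, 0.353, 1.633, -0, 1.155, -0.002], TCP at [250.734, 572.504, 249.981] pointing down, gripper open.
Joint ranges: [-2.63, 2.63], [-0.92, 2.1], [0.06, 2.66], [-1.3, 4.44], [0, 2.69], [-3.02, 3.02]. Speed limits (rad/s): [2.22, 2.22, 2.79, 3.14, 3.14, 3.14].

INTERFACE

Orientations are given as [roll, pitch, yaw] about the fixed x, y, z axes, in that order (R = Rz(yaw) Ry(pitch) Rx(roll)).
In Python, from rig import r, cams gives the robot as it stands. The module is installed in compiled form; this text tells all that it offers.
- The arm moves only by the tool send_rows, never from a script. Its argument "targets" is one flat list of numbers, 7 for each row, row after row: the shift along the tool's x, y, z in m, then the turn, a rotation vector about the tool's x, y, z in rad, then the opening, from -1 (shut) to 1 (fully open). In form: [tx, ty, tz, wx, wy, wz, fingers, tx, ty, tz, wx, wy, wz, fingers, ...]. A call has 1 to 12 rows; each row is the pose to reach, as a shift and turn from the pose commanded when the call began, along the tool's axes at that moment; what a row does not reach only later rows make up. A row lasts 1/12 s, in which the tool goes at most 41.7 mm and 7.16 degrees, less where a joint would pass 70% of its speed; a pose out of reach is approached as far as the arm can. A call with a gripper value outside its range is refused whole. The fingers move at their own pace and stop on an object; "grip_force" is the grip in N (left out, the last holds). Time passes only in rows, so rows that repeat a pose let the fingers close. It gives the time, the measured TCP pose, the force, the opening and the grip force at its end, in the units of the state.
- r.sense(): the state, without advancing time (a new reading comes with each control period).
- cams.grab_frame(name): name is "side" or "top" or "wrist"; returns a dict with "color" (384x512x3 uint8, blue, green, red), "fx", "fy", "cx", "cy" (pixels), "xyz" and "attitude" of the camera in the world. Camera axes: x right, y down, z forward; pixel columns grow to the right and rows downward; lengths in mm; the calibration is good to about 2 mm. The wrist camera is an equidistant fisheye: a pixel r from the principal point sees the ray r / f radians off the axis. A picture is of the moment at which its call begins. There is no depth.
- r.sign_off(): hands the job in; it is judged then, once.
The state is a dict: "clock": time; "qpos": joint angles; "qvel": joint speeds; "joint_efforts": joint torques, N m; "eef_pos": TCP position; "tcp_rot": TCP orientation; "contact_force": force on the tool from outside, world axes, zero at the start; "wrist_torque": the same for the moment, N m; "opening": opening from 0.0 (shut) to 1.0 (fully open); "grasp_force": force on a finger pad.
Only numpy, scipy, OpenCV 4.12 (cv2) and the standard library are available. Lean on these libraries where they do the work, as an engineer would, in place of code of your own. Each camera call takes 0.05 s, during which the arm holds its last target. There are 200 camera calls.

TASK

Log which reagent goes with which culture dish: point at the dish with the yellow lid, holding the fingertips about 2 cm above the middle of its lid for a good two seconds, then point at the amber jar with the red cap in the same way, above the middle of its cap. Then press the green button on the logging terminal right down and let it come up again. Do not touch, move or lift any jar or dish, stay well above the ones you are not asked to point at, leave the red cancel button alone, and disturb nothing else.

Things in the scene. Friction and masses are not known exactly. Their poses are not given: they have to be found in the camera images.
- jar_red: amber glass jar with a red screw cap and a paper label, loose and upright; body 46 mm across and 57 mm high, cap 42 mm across, 75 mm high in all. Origin at the centre of its underside, z up to the cap. The jar to point at
- jar_blue: amber glass jar with a blue screw cap and a paper label, loose and upright; body 46 mm across and 57 mm high, cap 42 mm across, 75 mm high in all. Origin at the centre of its underside, z up to the cap
- jar_white: amber glass jar with a white screw cap and a paper label, loose and upright; body 46 mm across and 57 mm high, cap 42 mm across, 75 mm high in all. Origin at the centre of its underside, z up to the cap
- dish_yellow: round flat culture dish with a yellow lid, loose; 60 mm across, 18 mm high. Origin at the centre of its underside, z up to the lid. The dish to point at
- dish_blue: round flat culture dish with a blue lid, loose; 60 mm across, 18 mm high. Origin at the centre of its underside, z up to the lid
- dish_white: round flat culture dish with a white lid, loose; 60 mm across, 18 mm high. Origin at the centre of its underside, z up to the lid
- logger: white logging terminal lying flat, fixed to the bench: 130 mm (x) by 170 mm (y) by 40 mm high, dark screen on the +x half of its top, the two push buttons 84 mm apart on the -x half. Origin at the centre of its underside
- log (a joint): travel of the green button: 0 when up, 0.006 m when fully pressed down; a spring returns it and full travel takes about 5 N straight down. A press counts from 4 mm
- log_top (a point): centre of the top face of the green button's cap (30 mm across), which moves down as it is pressed; the button is pressed straight down
- cancel (a joint): travel of the red cancel button beside it, same build: 0 when up, 0.006 m when pressed
- cancel_top (a point): centre of the top face of the red cancel button's cap (30 mm across)
- beaker: white open beaker, loose, 70 mm across, 85 mm high, towards the far edge. Origin at the centre of its underside
- slide_box: closed flat slide box, blue with a grey lid, loose, 88 mm (x) by 153 mm (y) by 34 mm high, towards the far edge. Origin at the centre of its underside
There are look-alikes about, which are no part of the job. There is more than one size of the dish_yellow; the one meant has the size given above.

How it is judged (in metres and radians):
On the way, in this order (a step that is already met when the one before it is completed fails the run):
1. the tool point stays just above the middle of the yellow dish's lid for two seconds (horizontal distance between the grasp point and dish_yellow below 0.02 m and z of the grasp point in the frame of dish_yellow between 0.03 and 0.088 m), for 1.9 s.
2. the tool point stays just above the middle of the red-capped jar for two seconds (horizontal distance between the grasp point and jar_red below 0.018 m and z of the grasp point in the frame of jar_red between 0.087 and 0.145 m), for 1.9 s.
3. the green button is pressed down (value of joint log above 0.004 m), for 0.05 s.
At the end, for the whole second after the job is handed in: After both pointings and the press: both buttons are up (under 1.5 mm), every jar and dish, the beaker and the slide box are within 10 mm of where they stood, and the jars are upright (within 0.1 rad) (value of joint each of log, cancel below 0.0015 m and distance of each of jar_red, jar_blue, jar_white, dish_yellow, dish_blue, dish_white, beaker, slide_box from where it was at the start of the episode below 0.01 m and angle between each of jar_red, jar_blue, jar_white's own z axis and vertical below 0.1 rad); the robot touches nothing.
It fails at once if a jar or dish is touched (over 0.5 N) (contact force between any of the fingers, the arm and jar_red above 0.5 N or contact force between any of the fingers, the arm and jar_blue above 0.5 N or contact force between any of the fingers, the arm and jar_white above 0.5 N or contact force between any of the fingers, the arm and dish_yellow above 0.5 N or contact force between any of the fingers, the arm and dish_blue above 0.5 N or contact force between any of the fingers, the arm and dish_white above 0.5 N).
It fails at once if a jar, dish, beaker or slide box is moved or lifted by more than 10 mm (distance of any of jar_red, jar_blue, jar_white, dish_yellow, dish_blue, dish_white, beaker, slide_box from where it was at the start of the episode above 0.01 m).
It fails at once if the tool point goes low over the middle of a wrong jar or dish (within 15 mm sideways and under 45 mm above its top) ((horizontal distance between the grasp point and jar_blue below 0.015 m and z of the grasp point in the frame of jar_blue below 0.12 m) or (horizontal distance between the grasp point and jar_white below 0.015 m and z of the grasp point in the frame of jar_white below 0.12 m) or (horizontal distance between the grasp point and dish_blue below 0.015 m and z of the grasp point in the frame of dish_blue below 0.063 m) or (horizontal distance between the grasp point and dish_white below 0.015 m and z of the grasp point in the frame of dish_white below 0.063 m)).
It fails at once if the red cancel button is pressed (over 2 mm) (value of joint cancel above 0.002 m).
It also fails if it takes over 58 s, if anything falls off the work surface, if the arm or the gripper's body presses on something with over 40 N, if the wrist force passes 120 N, or if a joint passes its speed limit or range.

## Working session

There is one attempt and no reset: what is moved stays moved. The work goes in short steps, Python scripts to look and compute and a tool call to move; the robot and the scene stay as the last step left them, time stands still between calls to the robot, and variables do not carry over. Pictures are saved under pics/ and viewed, at most 10 in all, crops included, and the job is handed in when it is done.

Besides the shell and the picture viewer there is one more tool, called after "Call:" as name(argument=value, ...) on one line, values as JSON. send_rows: Moves the arm, as the interface text tells. Its arguments: {"type":"object","properties":{"targets":{"type":"array"},"grip_force":{"type":"number"}},"required":["targets"]}

```bash
mkdir -p pics; python3 - <<'E'
from rig import r,cams
import cv2,numpy as np
s=r.sense();print(s)
for n in("top","side"):
    f=cams.grab_frame(n);cv2.imwrite(f"pics/{n}0.png",f["color"]);print({k:v for k,v in f.items() if k!="color"})
E
```

```text
{'clock': 0.0, 'qpos': array([ 1.15559757e+00,  3.53659275e-01,  1.63412701e+00,  2.44809883e-05,
        1.15519859e+00, -2.41029170e-03]), 'qvel': array([ 5.35426046e-04,  1.27911107e-03, -7.47793137e-04,  1.41348169e-03,
        4.19536820e-05, -9.16643333e-04]), 'joint_efforts': array([-3.61460887e-03, -6.05242753e+01, -3.42061973e+01, -3.23421191e-04,
        9.34102776e-03, -9.40749942e-05]), 'eef_pos': array([250.54750588, 572.09571535, 249.25776272]), 'tcp_rot': array([-3.14020049e+00, -2.57388624e-05,  2.72879427e+00]), 'contact_force': array([ 0.04953936, -0.35491704,  0.06996602]), 'wrist_torque': array([-0.0489034 , -0.0314971 , -0.03230599]), 'grasp_force': 0.0, 'opening': 0.9944719179426704}
{'fx': 461.3008822094959, 'fy': 461.3008822094959, 'cx': 256.7378924973493, 'cy': 193.01464040383846, 'xyz': array([ 395.81761002,  -15.9290958 , 1241.30442208]), 'attitude': array([-2.98478951,  0.00426991, -1.58746765])}
{'fx': 379.10341281601796, 'fy': 379.10341281601796, 'cx': 254.74022407476625, 'cy': 191.79782531951554, 'xyz': array([ 181.86790309, -429.58582669,  691.91708678]), 'attitude': array([-2.42160717e+00,  4.22887320e-04, -7.91672681e-01])}
```

View pics/top0.png

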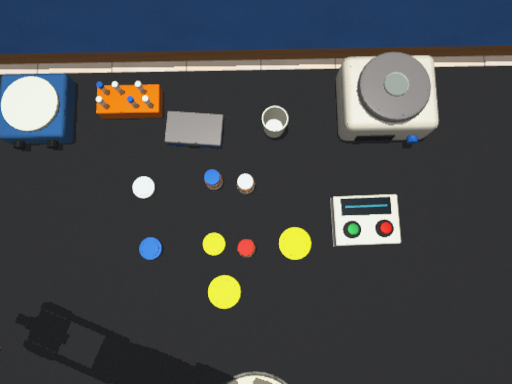

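View pics/side0.png

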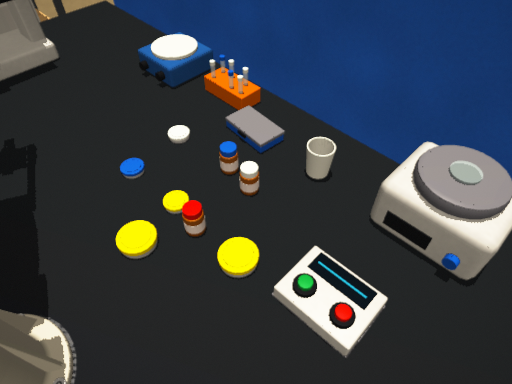

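The top view shows three yellow discs: (214,244) at about 22 px, and (224,292) and (295,243) at about 33 px. At this range 60 mm is about 23 px, so I choose (214,244). The candidates for the red-capped jar are the cap at (246,247) and the red cancel button at (385,228) on the terminal, so the jar is (246,247). The green button is at (353,229). Next I'll measure positions and sizes and check a close crop.

```bash
cat > h.py <<'E'
import cv2,numpy as np
from scipy.spatial.transform import Rotation as R
def ray(f,uv):
    d=np.array([(uv[0]-f["cx"])/f["fx"],(uv[1]-f["cy"])/f["fy"],1.])
    return f["xyz"],R.from_euler("xyz",f["attitude"]).apply(d)
def plane(f,uv,z):
    o,d=ray(f,uv);return o+d*(z-o[2])/d[2]
H={"yellow":[((22,120,80),(35,255,255))],"green":[((45,120,40),(85,255,255))],"red":[((0,170,90),(4,255,255)),((175,170,90),(180,255,255))],
"blue":[((100,150,120),(118,255,255))],"white":[((0,0,150),(180,60,255))]}
def blobs(img,c,amin=60,amax=1500):
    h=cv2.cvtColor(img,cv2.COLOR_BGR2HSV);m=sum(cv2.inRange(h,np.array(a),np.array(b)) for a,b in H[c])
    n,_,st,ce=cv2.connectedComponentsWithStats(m)
    return [(ce[i],st[i]) for i in range(1,n) if amin<st[i][4]<amax]
E
python3 - <<'E'
from h import *
from rig import cams
F={n:cams.grab_frame(n) for n in("top","side")}
hz={"yellow":18,"red":75,"green":50,"blue":18,"white":18}
np.set_printoptions(precision=1,suppress=True)
for n,f in F.items():
  for c in hz:
    for ce,st in blobs(f["color"],c):
        p=plane(f,ce,hz[c]);print(n,c,ce,st[2:],p[:2],"z75",plane(f,ce,75)[:2],"z50",plane(f,ce,50)[:2], "diam",2*np.sqrt(st[4]/np.pi)*np.linalg.norm(p-f["xyz"])/f["fx"])
im=cv2.resize(F["top"]["color"][150:320,120:420],None,fx=2.6,fy=2.6,interpolation=cv2.INTER_CUBIC)
cv2.imwrite("pics/c1.png",im)
E
```

```text
top yellow [294.6 243. ] [ 34  33 889] [ 454.1 -111.6] z75 [ 451.4 -107.1] z50 [ 452.6 -109.1] diam 89.59192452838285
top yellow [213.6 243.5] [ 24  24 446] [456.3 102.3] z75 [453.4  96.8] z50 [454.7  99.2] diam 63.56477047047126
top yellow [224.  291.4] [ 35  36 927] [331.9  75.3] z75 [334.9  71.1] z50 [333.6  72.9] diam 91.4826878201679
top red [385.4 227.5] [ 12  12 115] [ 486.5 -337.6] z75 [ 486.5 -337.6] z50 [ 488.5 -344.5] diam 31.8248796187037
top red [245.3 246.7] [ 16  17 210] [444.1  17.1] z75 [444.1  17.1] z50 [445.1  17.8] diam 41.394013971905466
top green [352.6 228.7] [ 12  12 116] [ 486.8 -259.8] z75 [ 484.9 -254.6] z50 [ 486.8 -259.8] diam 32.12524895454865
top blue [ 36.4 108.7] [  66   64 1409] [836.3 592.5] z75 [815.8 564.1] z50 [824.8 576.6] diam 131.80397059991796
top blue [211.5 176.4] [ 16  16 199] [636.8 107.5] z75 [625.5 101.8] z50 [630.5 104.3] diam 43.232968328780856
top blue [150. 248.] [ 23  23 416] [447.4 270. ] z75 [445.  256.7] z50 [446.1 262.5] diam 62.72888083489518
top white [274.4 120.6] [ 27  27 312] [790.1 -65.9] z75 [771.7 -63.6] z50 [779.8 -64.
[... 1927 characters left out ...]
589.1 253.7] diam 53.06273422462567
side white [320.7 149.8] [ 29  41 518] [827.7 -34.2] z75 [773.1 -67.6] z50 [797.1 -52.9] diam 68.67282222237515
side white [248.7 168.5] [ 19  17 242] [646.8  51.1] z75 [607.5  10.4] z50 [624.8  28.3] diam 43.96101768501514
side white [228.9 166.8] [14  8 81] [616.   90.6] z75 [579.3  46.6] z50 [595.4  65.9] diam 25.599743725357385
side white [248.9 187.5] [15  9 88] [602.2   5.5] z75 [566.7 -31.3] z50 [582.2 -15.2] diam 25.286004756994174
side white [193.7 228.8] [18 10 96] [432.7   5.3] z75 [411.5 -31.5] z50 [420.8 -15.4] diam 24.507217201724718
side white [ 52.9 340.8] [ 42  65 707] [104.9  -6.3] z75 [111.4 -42.1] z50 [108.5 -26.4] diam 63.2755135732451
```

View pics/c1.png

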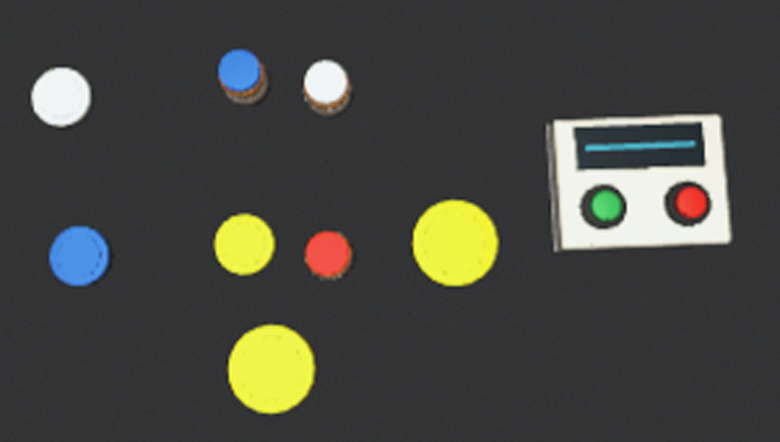

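The crop confirms the choice: the small yellow dish is 63 mm by mask (the big ones about 90 mm), at roughly (455,101). The red-capped jar is at roughly (444,15), and the green button at roughly (487,-259), with its top near 52 mm.

```bash
cat >> h.py <<'E'
def go(x,y,z,s):
    print(s["clock"],s["eef_pos"].round(1),s["opening"],"tool shift m",(R.from_euler("xyz",s["tcp_rot"]).inv().apply(np.array([x,y,z])-s["eef_pos"])/1000).round(4))
E
python3 -c "
from h import *
from rig import r
s=r.sense();go(455.5,101.5,250,s);go(455,101.5,60,s)"
```

```text
0.2 [250.6 572.3 249.6] 0.9957541437901588 tool shift m [-3.765e-01 -3.490e-01 -2.000e-04]
0.2 [250.6 572.3 249.6] 0.9957541437901588 tool shift m [-0.3761 -0.3491  0.1898]
```

Call:
send_rows(targets=[-0.03,-0.028,0,0,0,0,-1,-0.06,-0.056,0,0,0,0,-1,-0.09,-0.083,0,0,0,0,-1,-0.12,-0.111,0,0,0,0,-1,-0.15,-0.139,0,0,0,0,-1,-0.18,-0.167,0,0,0,0,-1,-0.21,-0.195,0,0,0,0,-1,-0.24,-0.222,0,0,0,0,-1,-0.27,-0.25,0,0,0,0,-1,-0.3,-0.278,0,0,0,0,-1,-0.33,-0.306,0,0,0,0,-1,-0.35,-0.324,0,0,0,0,-1])

```text
clock: 1.2
eef_pos: [442.0, 132.3, 250.1]
tcp_rot: [-3.141, 0.001, 2.728]
contact_force: [-0.2, -0.9, -0.3]
opening: -0.001
grasp_force: 0.0
```

Call:
send_rows(targets=[-0.0265,-0.025,0,0,0,0,-1,-0.0265,-0.025,0,0,0,0,-1,-0.0265,-0.025,0.02,0,0,0,-1,-0.0265,-0.025,0.04,0,0,0,-1,-0.0265,-0.025,0.06,0,0,0,-1,-0.0265,-0.025,0.08,0,0,0,-1,-0.0265,-0.025,0.1,0,0,0,-1,-0.0265,-0.025,0.11,0,0,0,-1,-0.0265,-0.025,0.11,0,0,0,-1])

```text
clock: 1.95
eef_pos: [454.1, 101.6, 138.1]
tcp_rot: [-3.139, -0.003, 2.729]
contact_force: [-0.3, 0.5, 0.4]
opening: 0.002
grasp_force: 0.0
```

```bash
python3 -c "
from h import *
from rig import r,cams
s=r.sense();go(455,101.5,60,s);print(s['tcp_rot'],s['contact_force'])
f=cams.grab_frame('side');cv2.imwrite('pics/s1.png',f['color'])"
```

```text
1.95 [454.1 101.6 138.1] 0.0024059770612719737 tool shift m [-0.0011  0.0005  0.0781]
[-3.13927801 -0.0031925   2.72886132] [-0.33426453  0.53932385  0.40660066]
```

View pics/s1.png

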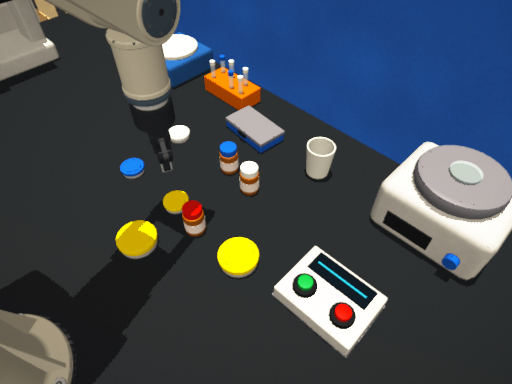

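The closed fingertips at (167,170) are above the small yellow dish at (176,202), and nothing has moved. Next I descend and hold.

Call:
send_rows(targets=[0,0,0.015,0,0,0,-1,0,0,0.03,0,0,0,-1,0,0,0.045,0,0,0,-1,0,0,0.06,0,0,0,-1,0,0,0.07,0,0,0,-1,0,0,0.076,0,0,0,-1,0,0,0.076,0,0,0,-1,0,0,0.076,0,0,0,-1,0,0,0.076,0,0,0,-1,0,0,0.076,0,0,0,-1,0,0,0.076,0,0,0,-1,0,0,0.076,0,0,0,-1])

```text
clock: 3.0
eef_pos: [455.9, 101.8, 64.4]
tcp_rot: [3.141, 0.001, 2.729]
contact_force: [-0.1, -0.4, -0.6]
opening: 0.001
grasp_force: 0.0
```

Call:
send_rows(targets=[0,0,0,0,0,0,-1,0,0,0,0,0,0,-1,0,0,0,0,0,0,-1,0,0,0,0,0,0,-1,0,0,0,0,0,0,-1,0,0,0,0,0,0,-1,0,0,0,0,0,0,-1,0,0,0,0,0,0,-1,0,0,0,0,0,0,-1,0,0,0,0,0,0,-1,0,0,0,0,0,0,-1,0,0,0,0,0,0,-1])

```text
clock: 4.0
eef_pos: [455.6, 101.8, 64.0]
tcp_rot: [-3.142, -0.0, 2.729]
contact_force: [-0.3, 0.6, 0.2]
opening: 0.0
grasp_force: 0.0
```

Call:
send_rows(targets=[0,0,0,0,0,0,-1,0,0,0,0,0,0,-1,0,0,0,0,0,0,-1,0,0,0,0,0,0,-1,0,0,0,0,0,0,-1,0,0,0,0,0,0,-1,0,0,0,0,0,0,-1,0,0,0,0,0,0,-1,0,0,0,0,0,0,-1,0,0,0,0,0,0,-1,0,0,0,0,0,0,-1,0,0,0,0,0,0,-1])

```text
clock: 5.0
eef_pos: [455.6, 101.8, 64.0]
tcp_rot: [-3.142, -0.0, 2.729]
contact_force: [-0.1, -0.0, -0.8]
opening: -0.001
grasp_force: 0.0
```

Call:
send_rows(targets=[0,0,-0.02,0,0,0,-1,0,0,-0.04,0,0,0,-1,0,0,-0.06,0,0,0,-1,0,0,-0.08,0,0,0,-1,0,0,-0.1,0,0,0,-1,0,0,-0.12,0,0,0,-1,0,0,-0.13,0,0,0,-1,0,0,-0.13,0,0,0,-1])

```text
clock: 5.67
eef_pos: [456.9, 102.1, 195.9]
tcp_rot: [3.139, 0.003, 2.729]
contact_force: [0.5, 0.0, 0.3]
opening: 0.003
grasp_force: 0.0
```

```bash
python3 -c "
from h import *
from rig import r,cams
s=r.sense();go(444,15,190,s);go(444,15,114,s)
f=cams.grab_frame('top')
for c,z in(('yellow',18),('red',75)):
  for ce,st in blobs(f['color'],c):print(c,ce.round(1),plane(f,ce,z).round(1))"
```

```text
5.6667 [456.9 102.1 195.9] 0.0031031842249580562 tool shift m [-0.0231 -0.0849  0.0058]
5.6667 [456.9 102.1 195.9] 0.0031031842249580562 tool shift m [-0.0229 -0.0851  0.0818]
yellow [294.6 243. ] [ 454.1 -111.5   18. ]
yellow [212.2 290.1] [335.9 106.   18. ]
yellow [237.2 288.5] [338.9  40.9  18. ]
red [385.4 227.5] [ 486.5 -337.6   75. ]
red [245.3 246.6] [444.3  16.9  75. ]
```

Call:
send_rows(targets=[-0.006,-0.021,0,0,0,0,-1,-0.012,-0.042,0,0,0,0,-1,-0.018,-0.063,0,0,0,0,-1,-0.024,-0.084,0,0,0,0,-1,-0.024,-0.084,0,0,0,0,-1,-0.024,-0.084,0.015,0,0,0,-1,-0.024,-0.084,0.03,0,0,0,-1,-0.024,-0.084,0.045,0,0,0,-1,-0.024,-0.084,0.06,0,0,0,-1,-0.024,-0.084,0.07,0,0,0,-1,-0.024,-0.084,0.076,0,0,0,-1,-0.024,-0.084,0.078,0,0,0,-1])

```text
clock: 6.72
eef_pos: [443.0, 15.4, 114.6]
tcp_rot: [-3.141, -0.002, 2.729]
contact_force: [0.1, 0.8, 0.0]
opening: 0.001
grasp_force: 0.0
```

Call:
send_rows(targets=[0,0,0,0,0,0,-1,0,0,0,0,0,0,-1,0,0,0,0,0,0,-1,0,0,0,0,0,0,-1,0,0,0,0,0,0,-1,0,0,0,0,0,0,-1,0,0,0,0,0,0,-1,0,0,0,0,0,0,-1,0,0,0,0,0,0,-1,0,0,0,0,0,0,-1,0,0,0,0,0,0,-1,0,0,0,0,0,0,-1])

```text
clock: 7.72
eef_pos: [443.9, 15.2, 116.0]
tcp_rot: [-3.142, -0.0, 2.729]
contact_force: [1.1, -0.1, -0.1]
opening: 0.003
grasp_force: 0.0
```

Call:
send_rows(targets=[0,0,0,0,0,0,-1,0,0,0,0,0,0,-1,0,0,0,0,0,0,-1,0,0,0,0,0,0,-1,0,0,0,0,0,0,-1,0,0,0,0,0,0,-1,0,0,0,0,0,0,-1,0,0,0,0,0,0,-1,0,0,0,0,0,0,-1,0,0,0,0,0,0,-1,0,0,0,0,0,0,-1,0,0,0,0,0,0,-1])

```text
clock: 8.72
eef_pos: [443.9, 15.2, 116.0]
tcp_rot: [-3.142, 0.0, 2.729]
contact_force: [-0.4, 0.1, 0.9]
opening: 0.002
grasp_force: 0.0
```

```bash
python3 -c "
from h import *
from rig import r,cams
s=r.sense();go(486.6,-258.9,s['eef_pos'][2],s)
f=cams.grab_frame('side');cv2.imwrite('pics/s2.png',f['color'])"
```

```text
8.7167 [443.9  15.2 116. ] 0.0019787263693437727 tool shift m [-0.1491 -0.234   0.    ]
```

View pics/s2.png

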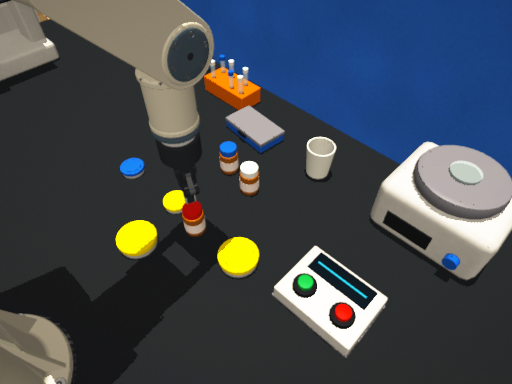

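The fingertips at (192,198) stand just over the red cap at (193,210), and everything else is where it was. Next I rise and go over to the green button at (305,284).

Call:
send_rows(targets=[0,0,0,0,0,0,-1,0,0,0,0,0,0,-1,0,0,-0.02,0,0,0,-1,0,0,-0.045,0,0,0,-1,0,0,-0.07,0,0,0,-1,0,0,-0.085,0,0,0,-1,-0.016,-0.025,-0.085,0,0,0,-1,-0.032,-0.05,-0.085,0,0,0,-1,-0.048,-0.075,-0.085,0,0,0,-1,-0.064,-0.1,-0.085,0,0,0,-1,-0.08,-0.125,-0.085,0,0,0,-1,-0.096,-0.15,-0.085,0,0,0,-1])

```text
clock: 9.77
eef_pos: [471.6, -162.2, 201.0]
tcp_rot: [3.142, 0.0, 2.729]
contact_force: [-0.5, 0.2, 0.2]
opening: 0.002
grasp_force: 0.0
```

Call:
send_rows(targets=[-0.016,-0.025,0,0,0,0,-1,-0.032,-0.05,0,0,0,0,-1,-0.045,-0.072,0,0,0,0,-1,-0.053,-0.084,0,0,0,0,-1,-0.053,-0.084,0.02,0,0,0,-1,-0.053,-0.084,0.04,0,0,0,-1,-0.053,-0.084,0.06,0,0,0,-1,-0.053,-0.084,0.08,0,0,0,-1,-0.053,-0.084,0.095,0,0,0,-1,-0.053,-0.084,0.105,0,0,0,-1,-0.053,-0.084,0.105,0,0,0,-1,-0.053,-0.084,0.105,0,0,0,-1])

```text
clock: 10.77
eef_pos: [486.4, -258.6, 95.9]
tcp_rot: [3.141, -0.001, 2.729]
contact_force: [-0.2, -0.0, -0.4]
opening: -0.003
grasp_force: 0.0
```

```bash
python3 -c "
from h import *
from rig import r,cams
s=r.sense();go(486.6,-258.9,72,s)
f=cams.grab_frame('side');cv2.imwrite('pics/s3.png',cv2.resize(f['color'][200:384,200:440],None,fx=2.5,fy=2.5))"
```

```text
10.7667 [ 486.4 -258.6   95.9] -0.002928120894178056 tool shift m [-0.0003 -0.0002  0.0239]
```

View pics/s3.png

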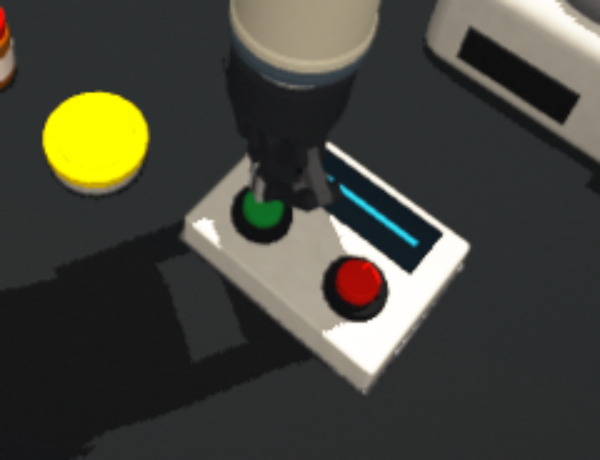

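The gripper tip, at crop (290,200), is above the green button at crop (262,210) and well clear of the red one at (358,282). Next I press in small steps, watching the force.

Call:
send_rows(targets=[0,0,0.008,0,0,0,-1,0,0,0.016,0,0,0,-1,0,0,0.02,0,0,0,-1,0,0,0.02,0,0,0,-1,0,0,0.02,0,0,0,-1])

```text
clock: 11.23
eef_pos: [487.0, -259.1, 76.2]
tcp_rot: [-3.142, 0.001, 2.729]
contact_force: [1.1, -0.1, 4.6]
opening: -0.004
grasp_force: 2.0
```

Call:
send_rows(targets=[0,0,0.001,0,0,0,-1,0,0,0.002,0,0,0,-1,0,0,0.003,0,0,0,-1,0,0,0.004,0,0,0,-1,0,0,0.004,0,0,0,-1])

```text
clock: 11.65
eef_pos: [487.1, -259.2, 74.3]
tcp_rot: [-3.142, 0.001, 2.729]
contact_force: [-5.0, 3.9, 29.1]
opening: -0.003
grasp_force: 14.6
```

Call:
send_rows(targets=[0,0,0.001,0,0,0,-1,0,0,0.002,0,0,0,-1,0,0,0.002,0,0,0,-1,0,0,0.002,0,0,0,-1])

```text
clock: 11.98
eef_pos: [487.2, -259.2, 73.9]
tcp_rot: [-3.141, 0.002, 2.729]
contact_force: [-11.4, 6.6, 50.6]
opening: 0.002
grasp_force: 25.1
```

Call:
send_rows(targets=[0,0,-0.003,0,0,0,-1,0,0,-0.006,0,0,0,-1,0,0,-0.006,0,0,0,-1,0,0,-0.006,0,0,0,-1])

```text
clock: 12.32
eef_pos: [486.9, -259.1, 76.4]
tcp_rot: [-3.141, 0.001, 2.729]
contact_force: [2.0, -1.6, 4.0]
opening: -0.002
grasp_force: 1.9
```

Call:
send_rows(targets=[0,0,-0.002,0,0,0,-1,0,0,-0.002,0,0,0,-1,0,0,-0.002,0,0,0,-1,0,0,-0.002,0,0,0,-1])

```text
clock: 12.65
eef_pos: [486.6, -259.0, 77.8]
tcp_rot: [-3.142, 0.0, 2.729]
contact_force: [2.8, -0.4, 3.1]
opening: -0.001
grasp_force: 1.5
```

Call:
send_rows(targets=[0,0,-0.002,0,0,0,-1,0,0,-0.002,0,0,0,-1,0,0,-0.002,0,0,0,-1,0,0,-0.002,0,0,0,-1])

```text
clock: 12.98
eef_pos: [486.1, -258.8, 79.8]
tcp_rot: [-3.142, -0.001, 2.729]
contact_force: [1.1, -0.9, 2.2]
opening: -0.001
grasp_force: 0.9
```

Call:
send_rows(targets=[0,0,-0.002,0,0,0,-1,0,0,-0.002,0,0,0,-1,0,0,-0.002,0,0,0,-1,0,0,-0.002,0,0,0,-1])

```text
clock: 13.32
eef_pos: [486.1, -258.7, 81.8]
tcp_rot: [3.142, -0.001, 2.729]
contact_force: [-0.3, -0.4, -0.5]
opening: 0.001
grasp_force: 0.0
```

The force fell off like a spring over about 6 mm of rise (4.0, 3.1, 2.2, 0 N), after a hard stop at about 75 mm. So the button went fully down and has come back up. Next I retreat upward and check.

Call:
send_rows(targets=[0,0,-0.02,0,0,0,-1,0,0,-0.045,0,0,0,-1,0,0,-0.07,0,0,0,-1,0,0,-0.095,0,0,0,-1,0,0,-0.12,0,0,0,-1,0,0,-0.135,0,0,0,-1,0,0,-0.14,0,0,0,-1,0,0,-0.14,0,0,0,-1,0,0,-0.14,0,0,0,-1])

```text
clock: 14.07
eef_pos: [486.0, -258.7, 221.1]
tcp_rot: [3.142, -0.001, 2.729]
contact_force: [-0.0, 0.1, 0.0]
opening: -0.003
grasp_force: 0.0
```

```bash
python3 -c "
from h import *
from rig import r,cams
f=cams.grab_frame('side');cv2.imwrite('pics/s4.png',f['color']);o=cv2.imread('pics/side0.png')
for c in('yellow','red','green','blue','white'):
  A=blobs(o,c);B=blobs(f['color'],c)
  print(c,[round(float(min(np.linalg.norm(a[0]-b[0]) for b in B)),1) for a in A])
s=r.sense();print(s['clock'],s['eef_pos'],s['contact_force'])"
```

```text
yellow [0.0, 0.0, 0.0]
red [0.1, 0.3]
green [0.2]
blue [106.5, 127.4, 1.4, 0.3, 3.3]
white [0.4, 0.2, 0.5, 71.0, 0.2, 0.9, 0.7, 1.3, 181.4]
14.1167 [ 485.77729857 -258.52092573  220.66679128] [-0.07528287 -0.43125956  0.02161144]
```

View pics/s4.png

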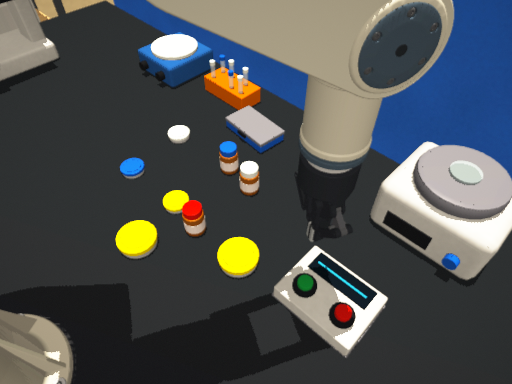

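The green button at (305,284) is up again and its centroid is unchanged. The jars and dishes are where they stood, the beaker is hidden behind the arm, and the gripper is clear.

```bash
python3 -c "
from rig import r
print(r.sign_off())"
```

```text
the job is handed in; nothing more can be done
None
```

I pointed at the small yellow dish and then the red-capped jar for over two seconds each, then pressed the green button fully down and let it come back up. I handed the job in at about 14 s with nothing seen moved; the beaker was hidden behind the arm in the last picture, the press peaked near 51 N at the fingertips, and sign-off gave no verdict.

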